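Add the second slotted weight to the crown-cementing load stand

TASK

A crown is setting on its die under the load stand and needs more load: add the larger of the two slotted weights from the wooden board to the weight already on the spindle. Slide it sideways onto the flat-sided stem below the knob, let it down on the first weight and turn it gently clockwise (seen from above) under light pressure until it drops onto the key of the weight below and lies flat, its slot to the right of the stem and so clear of the other slot; then let go of it. Never push or press it against the spindle with more than 25 N, do not shift the die, and leave the smaller weight lying where it is.

Things in the scene. Friction and masses are not known exactly. Their poses are not given: they have to be found in the camera images.
- weight_large: The weight to add: the larger of two loose slotted steel discs lying 120 mm apart on the wooden board (top 12 mm above the worktop; either place). 64 mm across, 16 mm thick, about 0.33 kg. Origin: centre of its underside, z up; +x runs along its slot. Grip it across the rim at right angles to the slot, fingertips 3 mm above its underside.
- weight_large_slot (a point): Point in the large weight's slot, 26 mm from its centre along +x, 8 mm above its underside. The slot runs from the rim to the centre: 14 mm wide at the rim, 11 mm at the inner end, where a round bore of 17 mm diameter surrounds the centre.
- weight_large_keyway (a point): Point in the keyway of the large weight, 22 mm from its centre along -x, at its underside. The keyway is a radial groove in the underside, straight across from the slot, 8 mm wide, 4 mm deep, open from bore to rim. (Its own key, on its top 60 degrees anticlockwise of the slot, is 5 mm wide and 3 mm high and is not used here.)
- spindle: Load spindle: slides up and down freely, cannot turn, rests with its foot on the crown. Origin: on its axis, at the top face of its tray (54 mm across), 110 mm above the worktop. The stem rises from it: a 14 mm round bar with two flats, 8 mm across the flats, wide way along x, 0 to 50 mm above the origin; then a knob 24 mm in diameter, 50 to 60 mm, that does not pass the bore.
- spindle_entry (a point): Point on the spindle's axis 24 mm above its origin, same axes: the height for a weight's underside when it is slid on (between 20 and 32 mm). It comes from the -x side moving along +x, its slot pointing along +x within about 15 degrees. Once turned more than about 20 degrees it cannot slide off again. Slid fully in, the bore's end meets the stem about 1.5 mm past centred.
- spindle_seat (a point): Point on the axis at the top face of the first weight, 16 mm above the spindle's origin, same axes. The first weight, same pattern as the large one, stands fast on the tray. On its top face a raised radial key (5 mm wide, bevelled to 4 mm at its top, 3 mm high), from 15 to 29 mm off the axis, points 97 to 151 degrees anticlockwise of +x; its exact angle is not measured.
- stand: Grey load stand, fixed. Base plate 142 x 100 x 12 mm, guide arm and column behind the spindle up to 98 mm. Origin: on the worktop under the spindle's axis, x to the column. A weight slid on rests on the key at first, 3 mm above the seat; turned 0.5 to 1.45 rad clockwise its keyway meets the key (free play about 0.07 rad each way) and it drops those 3 mm, home on the seat.
- die: The die with its crown, loose, standing on the base plate under the spindle's foot: 24 x 24 mm at the bottom, 30 mm high. Origin: centre of its underside. It hardly yields; 3 to 5 N of downward pressure on the weight is enough for the turning.
- weight_small: The smaller slotted weight, not wanted: 48 mm across, 12 mm thick, loose on the board. Origin: centre of its underside.
Not all that is in view belongs to the job. What is shaped like the weight_large but purple is not meant.

How it is judged:
By the outcome, as a careful person would: the job done as asked, in the order asked, and still so for the second after the job is handed in, with the robot touching nothing.
It also fails if it takes over 62 s, if anything falls off the work surface, if the arm or the gripper's body presses on something with over 40 N, if the wrist force passes 120 N, or if a joint passes its speed limit or range.

ROBOT

A 6-joint arm with a two-finger parallel gripper is mounted at the origin on a cart in front of the work surface, level with it; the furniture and walls round the work are solid. World frame = base frame: x ahead of the robot, y to its left, z up, the work surface at z = 0. Lengths are in m, angles in rad, forces in N, time in s.
With the tool pointing down it reaches from about 0.375 to 0.9 m from the base axis. Payload 3.1 kg.
Tool frame: the origin (TCP) lies at the very end of the fingers, on their centre line; the grasp point (between the pads) lies 19 mm behind it (manip.pinch_z is the distance from the TCP to the grasp point, in m); z points along the fingers, y is the line along which they close (so a half turn about z gives the same grasp; the last joint's range is limited). The gripper opens to 85 mm and grips with 20 to 120 N. Pads are 22 mm wide; open, the fingers measure 114 mm over their backs; the gripper's body (76 mm by 85 mm) begins 54 mm behind the grasp point. The pads swing forward as they close: fully open they stand 13 mm farther back than shut.
Start: joints at [-1.317, 0.527, 1.433, -0, 1.181, -0.178], TCP at [0.262, -0.567, 0.231] pointing down, gripper open.
Joint ranges: [-3.08, 3.08], [-0.75, 2.2], [0.22, 2.44], [-1.43, 4.57], [0, 2.65], [-2.85, 2.85]. Speed limits (rad/s): [2.79, 2.79, 3.14, 3.14, 3.14, 3.14].

INTERFACE

Orientations are given as a unit quaternion [x, y, z, w].
In Python, from station import manip gives the robot as it stands.
- The arm moves only by the tool servo_tool, never from a script. Its argument "commands" is one flat list of numbers, 7 for each row, row after row: the shift along the tool's x, y, z each as a share of 500 mm, from -1 to 1, then the turn, a rotation vector about the tool's x, y, z each as a share of 360 degrees, from -1 to 1, then the opening, from -1 (shut) to 1 (fully open). In form: [dx, dy, dz, rx, ry, rz, claw, dx, dy, dz, rx, ry, rz, claw, ...]. A call has 1 to 12 rows; each row shifts and turns the commanded pose from where the row before left it, along the tool's axes as they then stand; what a row does not reach is not made up. A row lasts 1/12 s, in which the tool goes at most 41.7 mm and 7.16 degrees, less where a joint would pass 70% of its speed; a pose out of reach is approached as far as the arm can. A call with a number of a shift or a turn outside -1 to 1 is refused whole. A call with a gripper value outside its range is refused whole. The fingers move at their own pace and stop on an object; "force" is the grip in N (left out, the last holds). Time passes only in rows, so rows that do not move let the fingers close. It gives the time, the measured TCP pose, the force, the opening and the grip force at its end, in the units of the state.
- manip.sense(): the state, without advancing time (a new reading comes with each control period).
- manip.snapshot(name): name is "scene" or "top" or "wrist"; returns a dict with "img" (384x512x3 uint8, red, green, blue), "mtx" (3x3 intrinsics, pixels), "distortion" ([k1, k2, p1, p2, k3] as OpenCV has them; the pictures are not rectified), "world_to_cam" (4x4, takes a point from world to camera coordinates). Camera axes: x right, y up, looking along -z (the intrinsics and any distortion apply to the point x, -y, -z); pixel columns grow to the right and rows downward; lengths in m; the calibration is good to about 2 mm. A picture is of the moment at which its call begins. There is no depth.
- manip.sign_off(): hands the job in; it is judged then, once.
Trained networks look in a picture, given as the dict that the camera call returned (one of the last four; its "shot" number tells which), for a name from the list of things; names that differ only in an ending like _2 or _b are one class to them, and where a whole thing is asked for, a point or a joint stands for the part that bears it (a point fixed in the world has none). Each returns a list of dicts, best first, with "conf" (0 to 1); they miss things now and then, are a little off and sometimes report something else, mostly with a low value. They report only what shows in the picture. A call takes as long as a camera call. They do not tell look-alikes from the thing itself.
- manip.look_for(picture, query): "box" ([left, top, width, height] in pixels, round what is visible of it).
- manip.silhouettes(picture, query): "pixels" (384x512 bool, what is visible of it) and "box" ([left, top, width, height] in pixels, round what is visible of it).
The state is a dict: "t": time; "q": joint angles; "qd": joint speeds; "tau": joint torques, N m; "tcp_pos": TCP position; "tool_rot": TCP orientation; "force": force on the tool from outside, world axes, zero at the start; "ft_torque": the same for the moment, N m; "finger_gap": opening from 0.0 (shut) to 1.0 (fully open); "gripper_force": force on a finger pad.
Only numpy, scipy, OpenCV 4.12 (cv2) and the standard library are available. Lean on these libraries where they do the work, as an engineer would, in place of code of your own. Each camera call takes 0.05 s, during which the arm holds its last target. There are 200 camera calls.

## Working session

There is one attempt and no reset: what is moved stays moved. The work goes in short steps, Python scripts to look and compute and a tool call to move; the robot and the scene stay as the last step left them, time stands still between calls to the robot, and variables do not carry over. Pictures are saved under pics/ and viewed, at most 10 in all, crops included, and the job is handed in when it is done.

Besides the shell and the picture viewer there is one more tool, called after "Request:" as name(argument=value, ...), one argument or row to a line, values as JSON. servo_tool: Moves the arm, as the interface text tells. Its arguments: {"type":"object","properties":{"commands":{"type":"array"},"force":{"type":"number"}},"required":["commands"]}

```bash
mkdir -p pics; ls
cat > h.py <<'E'
import numpy as np, cv2
from station import manip
def ray(p,uv):
    K=np.array(p["mtx"]);d=np.array(p["distortion"]);T=np.array(p["world_to_cam"])
    n=cv2.undistortPoints(np.array(uv,float).reshape(-1,1,2),K,d).reshape(-1,2)
    D=np.c_[n[:,0],-n[:,1],-np.ones(len(n))]@T[:3,:3]
    return -T[:3,:3].T@T[:3,3],D
def onz(p,uv,z):
    o,D=ray(p,uv); return o+D*((z-o[2])/D[:,2])[:,None]
def proj(p,X):
    K=np.array(p["mtx"]);d=np.array(p["distortion"]);T=np.array(p["world_to_cam"])
    X=np.atleast_2d(X)@T[:3,:3].T+T[:3,3]; X=X*[1,-1,-1]
    return cv2.projectPoints(X,np.zeros(3),np.zeros(3),K,d)[0].reshape(-1,2)
def save(p,n,box=None,s=1):
    im=p["img"][:,:,::-1]
    if box: l,t,w,h=box; im=im[t:t+h,l:l+w]
    cv2.imwrite("pics/"+n,cv2.resize(im,None,fx=s,fy=s,interpolation=cv2.INTER_CUBIC))
E
python3 - <<'E'
from h import *
ims=[]
for c in ["top","scene"]:
    p=manip.snapshot(c); ims.append(p["img"])
    for q in ["weight_large","weight_small","spindle","stand","die","weight_large_slot","weight_large_keyway"]:
        for r in manip.look_for(p,q)[:3]: print(c,q,np.round(r["box"],1),round(r["conf"],2))
    print(c,np.round(-np.array(p["world_to_cam"])[:3,:3].T@np.array(p["world_to_cam"])[:3,3],3))
    save(p,c+"1.png",None,1.5)
print(manip.sense())
E
```

```text
pics
top weight_large [156.6 191.6  31.1  27.5] 0.89
top weight_large [278.6 221.8  27.   25.2] 0.82
top weight_small [209.3 192.5  22.9  22.2] 0.77
top spindle [326.6 159.9  31.2  28.4] 0.83
top stand [305.5 142.2  51.   68. ] 0.65
top stand [326.7 159.6  27.8  28.5] 0.58
top weight_large_slot [279.9 222.3  27.1  24.2] 0.66
top weight_large_slot [158.3 187.4  26.4  29.6] 0.61
top weight_large_keyway [161.5 188.   23.8  28.3] 0.83
top weight_large_keyway [282.7 221.2  22.3  25.1] 0.79
top [0.277 0.038 0.931]
scene weight_large [189.6 171.1  22.4  18.1] 0.66
scene weight_large [242.5 245.4  26.8  18.6] 0.54
scene weight_small [220.3 192.3  17.9  19.4] 0.67
scene spindle [320.9 195.6  33.2  53.4] 0.72
scene stand [300.9 194.6  65.4  89.8] 0.76
scene die [322.9 250.5  15.4  11.9] 0.53
scene weight_large_slot [192.8 171.5  23.4  18.4] 0.79
scene weight_large_slot [242.7 247.3  25.4  21.5] 0.75
scene weight_large_keyway [186.5 170.5  26.1  16.5] 0.87
scene weight_large_keyway [242.9 246.2  27.8  21.2] 0.73
scene [-0.031 -0.434  0.614]
{'t': 0.8, 'q': array([-1.31648914e+00,  5.27475854e-01,  1.43270453e+00, -1.07128572e-05,
        1.18140545e+00, -1.78497916e-01]), 'qd': array([-0.0003391 , -0.00055733, -0.00084337,  0.00051844, -0.00245501,
        0.00197241]), 'tau': array([-7.20765966e-04, -4.42255783e+01, -1.78414339e+01, -3.22231708e-04,
        6.85878258e-04,  4.64103934e-06]), 'tcp_pos': array([ 0.26215534, -0.56733311,  0.2313238 ]), 'tool_rot': array([ 9.76675766e-01,  2.14719463e-01, -4.82261634e-06,  3.59682052e-06]), 'force': array([ 0.1761622 , -0.22686907, -0.46366056]), 'ft_torque': array([0.01320868, 0.03926224, 0.0390059 ]), 'gripper_force': 0.0, 'finger_gap': 1.0027475336583556}
```

View pics/top1.png

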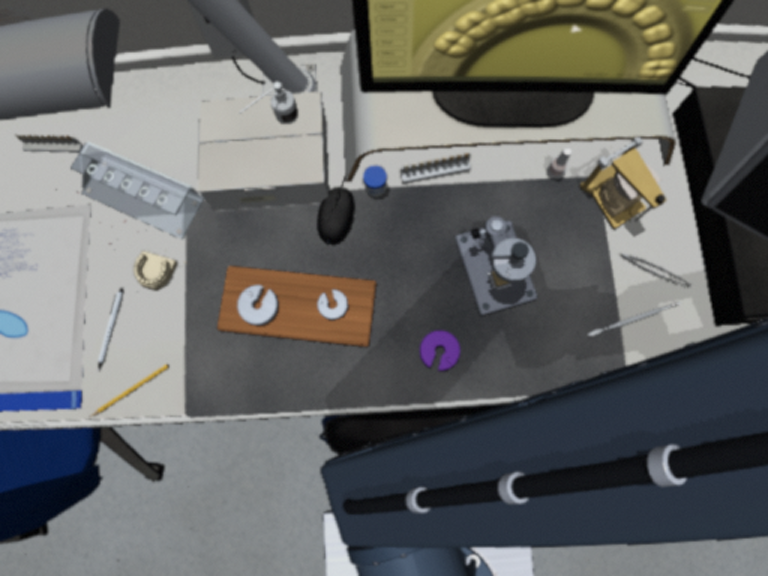

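View pics/scene1.png

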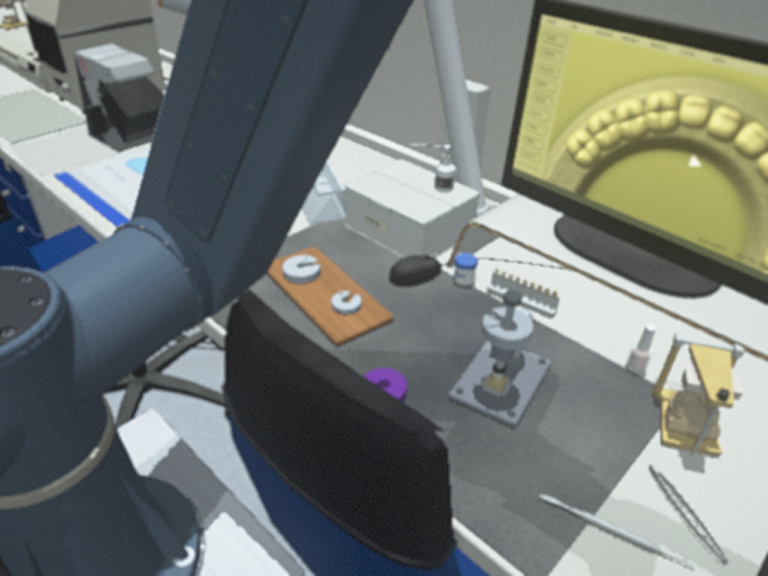

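Run:
```python
from h import *
p=manip.snapshot("top")
for q,z in [("weight_large",.028),("weight_small",.024),("spindle",.17),("stand",.012)]:
    for r in manip.look_for(p,q)[:2]:
        b=r["box"]; c=[b[0]+b[2]/2,b[1]+b[3]/2]; X=onz(p,c,z)[0]; print(q,np.round(c,1),np.round(X,4), "r",round(float(np.hypot(X[0],X[1])),3))
    
# 8x crops side by side
im=p["img"][:,:,::-1]
def crop(cx,cy,h): return cv2.resize(im[cy-h:cy+h,cx-h:cx+h],(390,390),interpolation=cv2.INTER_CUBIC)
cv2.imwrite("pics/crops.png",np.hstack([crop(172,206,24),crop(341,176,32)]))
```

```text
weight_large [174.  202.9] [0.4776 0.2381 0.028 ] r 0.534
weight_large [293.2 235.4] [ 0.3814 -0.04    0.028 ] r 0.383
weight_small [221.5 205.1] [0.4655 0.1246 0.024 ] r 0.482
spindle [342.7 173.5] [ 0.4845 -0.1397  0.17  ] r 0.504
```

View crops.

The top picture shows the large weight at about (172,203), its slot up-right, the small one at (222,203), the purple decoy at (293,234), and the spindle with its weight at (343,172). In the scene view, the stand's column lies behind the spindle and the die is in front.

View pics/crops.png

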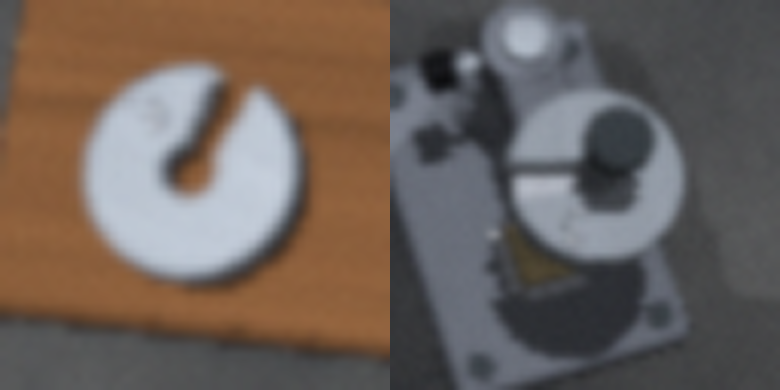

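Run:
```python
from h import *
from scipy.optimize import minimize
p=manip.snapshot("top")
for r in manip.silhouettes(p,"stand")[:1]:
    ys,xs=np.nonzero(r["pixels"]); print("stand",r["conf"],len(xs))
for r in manip.silhouettes(p,"weight_large")[:3]:
    m=r["pixels"].astype(np.uint8); print(r["box"],r["conf"],m.sum())
    c,_=cv2.findContours(m,0,1); c=max(c,key=len).reshape(-1,2)
    X=onz(p,c,.028); (cx,cy),rad=cv2.minEnclosingCircle(X[:,:2].astype(np.float32)); print("circ",cx,cy,rad)
    ys,xs=np.nonzero(m); print("centroid",onz(p,[[xs.mean(),ys.mean()]],.028))
# dark/bright geometry
im=p["img"]; g=cv2.cvtColor(im,cv2.COLOR_RGB2HSV)
# resample large weight region to metric map at z=.028
def metric(cx,cy,z,h=.05,n=200):
    a=np.linspace(-h,h,n); gx,gy=np.meshgrid(a,a,indexing='ij')
    P=np.c_[cx+gx.ravel(),cy+gy.ravel(),np.full(n*n,z)]
    uv=proj(p,P).astype(np.float32).reshape(n,n,2)
    return cv2.remap(im,uv[...,0],uv[...,1],cv2.INTER_CUBIC),uv
A,_=metric(.4776,.2381,.028); B,_=metric(.4845,-.1397,.012,.11)
np.save("A.npy",A)
out=np.hstack([cv2.resize(x[::-1,::-1,::-1],(390,390)) for x in (A,B)])
cv2.imwrite("pics/met.png",out)
```

```text
stand 0.92 2446
[279.7, 222.5, 27.5, 26.5] 0.74 575
circ 0.38508957624435425 -0.039356835186481476 0.034296270459890366
centroid [[ 0.38633471 -0.04124354  0.028     ]]
[158.1, 190.7, 29.1, 26.2] 0.71 428
circ 0.4781460762023926 0.24165984988212585 0.03167588263750076
centroid [[0.47475335 0.24392397 0.028     ]]
```

View pics/met.png

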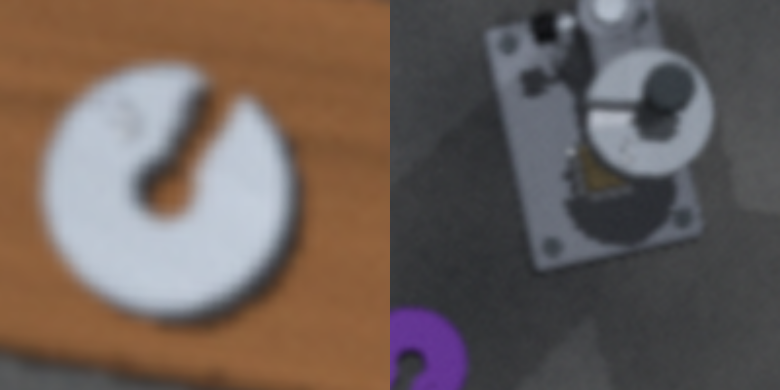

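The weight lies near (0.479, 0.245) with its slot at about -29°. The stand's yaw is about +12°, and the first weight's slot points left. I'm moving over the large weight.

Request:
servo_tool(
  commands=[0.0448, -0.0538, 0, 0, 0, 0, 1, 0.0448, -0.0538, 0, 0, 0, 0, 1, 0.0448, -0.0538, 0, 0, 0, 0, 1, 0.0448, -0.0538, 0, 0, 0, 0, 1, 0.0448, -0.0538, 0, 0, 0, 0, 1, 0.0448, -0.0538, 0, 0, 0, 0, 1, 0.0448, -0.0538, 0, 0, 0, 0, 1, 0.0448, -0.0538, 0, 0, 0, 0, 1, 0.0448, -0.0538, 0, 0, 0, 0, 1, 0.0448, -0.0538, 0, 0, 0, 0, 1, 0.0448, -0.0538, 0, 0, 0, 0, 1, 0.0448, -0.0538, 0, 0, 0, 0, 1],
)

```text
t: 2.2
tcp_pos: [0.371, -0.1601, 0.2316]
tool_rot: [0.977, 0.214, 0.0, 0.0]
force: [0.6, -0.4, -0.1]
finger_gap: 1.002
gripper_force: 0.0
```

Request:
servo_tool(
  commands=[0.0448, -0.0538, 0, 0, 0, 0, 1, 0.0448, -0.0538, 0, 0, 0, 0, 1, 0.0448, -0.0538, 0, 0, 0, 0, 1, 0.0448, -0.0538, 0, 0, 0, 0, 1, 0.0448, -0.0538, 0, 0, 0, 0, 1, 0.0448, -0.0538, 0, 0, 0, 0, 1, 0.0448, -0.0538, 0, 0, 0, 0, 1, 0.0448, -0.0538, 0, 0, 0, 0, 1, 0.0448, -0.0538, 0, 0, 0, 0, 1, 0.0448, -0.0538, 0, 0, 0, 0, 1, 0.0448, -0.0538, 0, 0, 0, 0, 1, 0.0448, -0.0538, 0, 0, 0, 0, 1],
)

```text
t: 3.2
tcp_pos: [0.4796, 0.2462, 0.2315]
tool_rot: [0.977, 0.215, 0.0, 0.0]
force: [-0.2, 0.7, -0.1]
finger_gap: 1.0
gripper_force: 0.0
```

Request:
servo_tool(
  commands=[0, 0, 0, 0, 0, -0.0195, 1, 0, 0, 0, 0, 0, -0.0195, 1, 0, 0, 0, 0, 0, -0.0195, 1, 0, 0, 0, 0, 0, -0.0195, 1, 0, 0, 0, 0, 0, -0.0195, 1, 0, 0, 0, 0, 0, -0.0195, 1, 0, 0, 0, 0, 0, -0.0195, 1, 0, 0, 0, 0, 0, -0.0195, 1, 0, 0, 0, 0, 0, -0.0195, 1, 0, 0, 0, 0, 0, -0.0195, 1],
)

```text
t: 4.03
tcp_pos: [0.4795, 0.2442, 0.2314]
tool_rot: [0.673, 0.739, 0.0, 0.0]
force: [0.1, 0.7, -0.1]
finger_gap: 1.003
gripper_force: 0.0
```

Request:
servo_tool(
  commands=[0, 0, 0, 0, 0, -0.0195, 1, 0, 0, 0, 0, 0, -0.0195, 1, 0, 0, 0, 0, 0, -0.0195, 1, 0, 0, 0, 0, 0, -0.0195, 1, 0, 0, 0, 0, 0, -0.0195, 1, 0, 0, 0, 0, 0, -0.0195, 1, 0, 0, 0, 0, 0, -0.0195, 1, 0, 0, 0, 0, 0, -0.0195, 1, 0, 0, 0, 0, 0, 0, 1, 0, 0, 0, 0, 0, 0, 1],
)

```text
t: 4.87
tcp_pos: [0.4795, 0.2442, 0.2314]
tool_rot: [0.251, 0.968, 0.0, 0.0]
force: [-0.1, -0.8, 0.0]
finger_gap: 1.0
gripper_force: 0.0
```

```bash
cat >> h.py <<'E'
def metric(p,cx,cy,z,h=.05,n=400,yaw=0):
    """top row=+x(yaw), left=+y"""
    a=np.linspace(h,-h,n); gx,gy=np.meshgrid(a,a,indexing='ij')
    c,s=np.cos(yaw),np.sin(yaw)
    P=np.c_[(cx+c*gx-s*gy).ravel(),(cy+s*gx+c*gy).ravel(),np.full(n*n,z)]
    uv=proj(p,P).astype(np.float32).reshape(n,n,2)
    return cv2.remap(p["img"],uv[...,0],uv[...,1],cv2.INTER_CUBIC)
def tool():
    s=manip.sense(); q=s["tool_rot"]; return s["tcp_pos"],2*np.degrees(np.arctan2(q[1],q[0])),s
E
python3 - <<'E'
from h import *
p=manip.snapshot("wrist"); t,a,s=tool(); print(t,a)
for r in manip.silhouettes(p,"weight_large")[:2]:
    print(r["box"],r["conf"])
    c,_=cv2.findContours(r["pixels"].astype(np.uint8),0,1); c=max(c,key=len).reshape(-1,2)
    X=onz(p,c,.028); print(cv2.minEnclosingCircle(X[:,:2].astype(np.float32)))
M=metric(p,.479,.245,.028)
cv2.imwrite("pics/w1.png",np.hstack([cv2.resize(p["img"],(400,300)),cv2.resize(M[:,:],(300,300))])[:,:,::-1])
# fit: template disc with slot, bright
hsv=cv2.cvtColor(M,cv2.COLOR_RGB2HSV); m=((hsv[...,1]<70)&(hsv[...,2]>110)).astype(np.uint8)
n=400;sc=.1/(n-1)
i,j=np.nonzero(m); print("frac",m.mean())
from scipy.optimize import minimize
I,J=np.meshgrid(np.arange(n),np.arange(n),indexing='ij'); X=.479+.05-I*sc; Y=.245+.05-J*sc
def tmpl(v):
    x,y,th=v; dx,dy=X-x,Y-y; c,s_=np.cos(th),np.sin(th); u=c*dx+s_*dy; w=-s_*dx+c*dy; r=np.hypot(dx,dy)
    sm=lambda d:1/(1+np.exp(-d/.0007))
    hw=.0055+.0015*np.clip((u-.0085)/.0235,0,1)
    return sm(.032-r)*sm(r-.0085)*(1-sm(hw-abs(w))*sm(u))
best=min((minimize(lambda v:((tmpl(v)-m)**2).sum(),[.479,.245,np.radians(t0)],method="Nelder-Mead",options=dict(initial_simplex=[[.479,.245,np.radians(t0)],[.484,.245,np.radians(t0)],[.479,.25,np.radians(t0)],[.479,.245,np.radians(t0+8)]])) for t0 in(-35,-25)),key=lambda r:r.fun)
print(best.x[:2],np.degrees(best.x[2]),best.fun)
E
```

```text
[0.47945661 0.2442173  0.23139078] 150.98940950995035
[31.6, 191.1, 51.6, 42.9] 0.68
((0.391605406999588, -0.02248477004468441), 0.03608302026987076)
[233.2, 148.3, 48.1, 50.1] 0.67
((0.4809201657772064, 0.24806015193462372), 0.03302507475018501)
frac 0.25731875
[0.48106805 0.24685814] -28.602432802885776 6659.006677254685
```

View pics/w1.png

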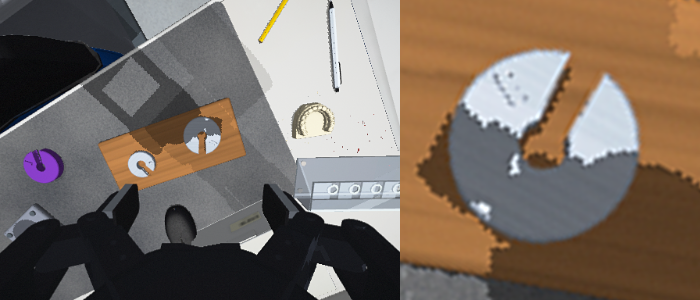

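The wrist view shows the large weight half in shadow at (258,172) in full pixels. I'll lower and refit on saturation alone.

Request:
servo_tool(
  commands=[0, 0.0046, 0.065, 0, 0, 0, 1, 0, 0, 0.065, 0, 0, 0, 1, 0, 0, 0.065, 0, 0, 0, 1, 0, 0, 0.065, 0, 0, 0, 1, 0, 0, 0, 0, 0, 0, 1, 0, 0, 0, 0, 0, 0, 1],
)

```text
t: 5.47
tcp_pos: [0.4794, 0.2459, 0.1001]
tool_rot: [0.25, 0.968, -0.001, -0.002]
force: [-0.4, -0.7, 0.9]
finger_gap: 1.001
gripper_force: 0.0
```

```bash
cat >> h.py <<'E'
from scipy.optimize import minimize
def fit(p,cx,cy,z,th0s,h=.045,n=300,smax=70):
    M=metric(p,cx,cy,z,h,n); hsv=cv2.cvtColor(M,cv2.COLOR_RGB2HSV); m=((hsv[...,1]<smax)&(hsv[...,2]>60)).astype(float)
    a=np.linspace(h,-h,n); X,Y=np.meshgrid(cx+a,cy+a,indexing='ij')
    def tm(v):
        dx,dy=X-v[0],Y-v[1]; c,s=np.cos(v[2]),np.sin(v[2]); u=c*dx+s*dy; w=-s*dx+c*dy; r=np.hypot(dx,dy)
        sm=lambda d:1/(1+np.exp(-np.clip(d/.0007,-50,50)))
        hw=.0055+.0015*np.clip((u-.0085)/.0235,0,1)
        return sm(.032-r)*sm(r-.0085)*(1-sm(hw-abs(w))*sm(u))
    b=min((minimize(lambda v:((tm(v)-m)**2).mean(),[cx,cy,t],method="Nelder-Mead",options=dict(initial_simplex=[[cx,cy,t],[cx+.004,cy,t],[cx,cy+.004,t],[cx,cy,t+.15]])) for t in th0s),key=lambda r:r.fun)
    return b.x[0],b.x[1],np.degrees(b.x[2]),b.fun,M
E
python3 - <<'E'
from h import *
t,a,s=tool(); print(t,a)
for c,g in(("wrist",(.481,.247)),("top",(.479,.245))):
    p=manip.snapshot(c); r=fit(p,*g,.028,[-.6,-.4]); print(c,r[:4])
    if c=="wrist": cv2.imwrite("pics/w2.png",np.hstack([cv2.resize(p["img"],(400,300)),cv2.resize(r[4],(300,300))])[:,:,::-1])
E
```

```text
[0.47942949 0.24587727 0.10010941] 151.08730170394725
wrist (np.float64(0.4799023472283679), np.float64(0.2474240034072825), np.float64(-28.391914840115213), np.float64(0.020801520294064336))
top (np.float64(0.475543232464526), np.float64(0.24464789030180512), np.float64(-14.913711697129159), np.float64(0.15414186735777843))
```

View pics/w2.png

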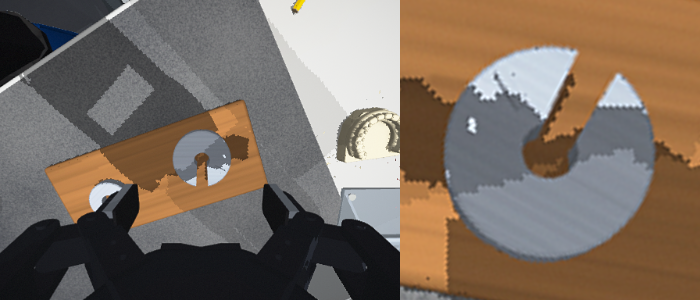

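Run:
```python
from station import manip
print(manip.pinch_z, [x for x in dir(manip) if x[0]!="_"])
```

```text
0.0187 ['PlanningError', 'look_for', 'pinch_z', 'sense', 'sign_off', 'silhouettes', 'snapshot']
```

Request:
servo_tool(
  commands=[0, 0.0031, 0.035, 0, 0, -0.0014, 0.72, 0, 0, 0.035, 0, 0, 0, 0.72, 0, 0, 0.035, 0, 0, 0, 0.72, 0, 0, 0.035, 0, 0, 0, 0.72, 0, 0, 0.022, 0, 0, 0, 0.72, 0, 0, 0, 0, 0, 0, 0.72],
  force=40,
)

```text
t: 6.07
tcp_pos: [0.4816, 0.2477, 0.0203]
tool_rot: [0.245, 0.97, 0.0, 0.0]
force: [0.9, -0.8, 0.8]
finger_gap: 0.858
gripper_force: 0.0
```

Request:
servo_tool(
  commands=[0, 0, 0.005, 0, 0, 0, 0.72, 0, 0, 0.005, 0, 0, 0, 0.72, 0, 0, 0, 0, 0, 0, 0.72],
)

```text
t: 6.32
tcp_pos: [0.482, 0.2478, 0.0162]
tool_rot: [0.245, 0.97, 0.0, 0.001]
force: [-0.3, -0.1, 0.1]
finger_gap: 0.857
gripper_force: 0.0
```

Request:
servo_tool(
  commands=[0, 0, 0.003, 0, 0, 0, 0.72, 0, 0, 0, 0, 0, 0, 0.72],
)

```text
t: 6.48
tcp_pos: [0.4816, 0.2477, 0.0143]
tool_rot: [0.245, 0.97, 0.0, 0.0]
force: [-0.3, 0.9, 0.4]
finger_gap: 0.858
gripper_force: 0.0
```

Request:
servo_tool(
  commands=[0, 0, 0.003, 0, 0, 0, 0.72, 0, 0, 0, 0, 0, 0, 0.72],
)

```text
t: 6.65
tcp_pos: [0.4813, 0.2476, 0.0124]
tool_rot: [0.245, 0.97, 0.0, 0.0]
force: [0.5, -1.3, -0.8]
finger_gap: 0.861
gripper_force: 0.0
```

Run:
```python
from h import *
p=manip.snapshot("wrist"); save(p,"w3.png",(120,170,280,214),2.5); print(tool()[:2])
```

```text
(array([0.48125535, 0.24757406, 0.01232604]), np.float64(151.65958711085966))
```

View pics/w3.png

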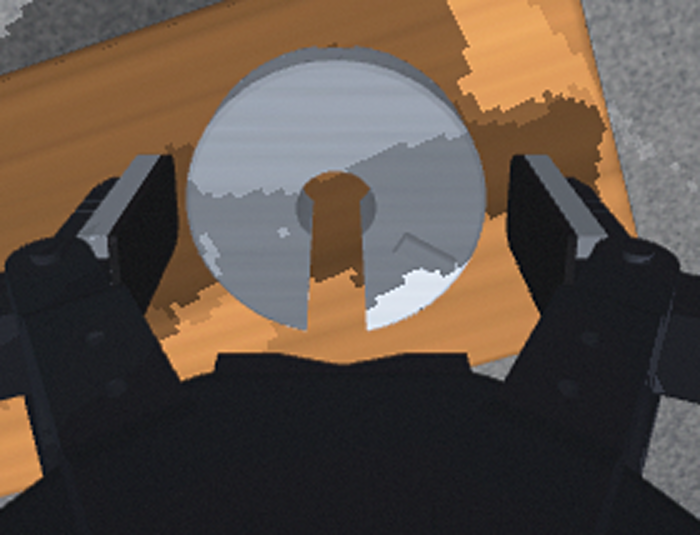

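No contact with the board, and the open pads straddle the disc, which is centred at about (337,200) in the crop. I'll go a bit lower and close.

Request:
servo_tool(
  commands=[0, 0, 0.004, 0, 0, 0, 0.72, 0, 0, 0.003, 0, 0, 0, 0.72, 0, 0, 0, 0, 0, 0, 0.72],
)

```text
t: 6.95
tcp_pos: [0.4811, 0.2475, 0.0085]
tool_rot: [0.245, 0.97, -0.0, -0.0]
force: [0.9, 0.5, 0.4]
finger_gap: 0.857
gripper_force: 0.0
```

Request:
servo_tool(
  commands=[0, 0, 0, 0, 0, 0, 0.3, 0, 0, 0, 0, 0, 0, 0.3, 0, 0, 0, 0, 0, 0, 0.3, 0, 0, 0, 0, 0, 0, 0.3, 0, 0, 0, 0, 0, 0, 0.3, 0, 0, 0, 0, 0, 0, 0.3],
  force=40,
)

```text
t: 7.45
tcp_pos: [0.481, 0.2474, 0.0091]
tool_rot: [0.245, 0.97, -0.0, -0.0]
force: [-0.5, -1.5, 4.7]
finger_gap: 0.728
gripper_force: 43.9
```

A light touch on the board, so the tips are too low. I'll regrip 3 mm higher.

Request:
servo_tool(
  commands=[0, 0, 0, 0, 0, 0, 0.62, 0, 0, 0, 0, 0, 0, 0.62, 0, 0, -0.006, 0, 0, 0, 0.62, 0, 0, 0, 0, 0, 0, 0.3, 0, 0, 0, 0, 0, 0, 0.3, 0, 0, 0, 0, 0, 0, 0.3, 0, 0, 0, 0, 0, 0, 0.3, 0, 0, 0, 0, 0, 0, 0.3],
  force=40,
)

```text
t: 8.12
tcp_pos: [0.4814, 0.2476, 0.0125]
tool_rot: [0.245, 0.97, 0.0, 0.0]
force: [-0.2, -1.1, 4.7]
finger_gap: 0.723
gripper_force: 42.9
```

Request:
servo_tool(
  commands=[0, 0, -0.02, 0, 0, 0, 0.3, 0, 0, -0.04, 0, 0, 0, 0.3, 0, 0, -0.07, 0, 0, 0, 0.3, 0, 0, -0.07, 0, 0, 0, 0.3, 0, 0, -0.07, 0, 0, 0, 0.3, 0, 0, -0.07, 0, 0, 0, 0.3, 0, 0, -0.04, 0, 0, 0, 0.3, 0, 0, -0.02, 0, 0, 0, 0.3],
)

```text
t: 8.78
tcp_pos: [0.4825, 0.2481, 0.2154]
tool_rot: [0.245, 0.97, 0.002, 0.003]
force: [-0.0, -0.4, -2.8]
finger_gap: 0.723
gripper_force: 45.5
```

Request:
servo_tool(
  commands=[-0.0358, -0.0523, -0.0233, 0, 0, 0, 0.3, -0.0358, -0.0523, -0.0233, 0, 0, 0, 0.3, -0.0358, -0.0523, -0.0233, 0, 0, 0, 0.3, -0.0358, -0.0523, -0.0233, 0, 0, 0, 0.3, -0.0358, -0.0523, -0.0233, 0, 0, 0, 0.3, -0.0358, -0.0523, -0.0233, 0, 0, 0, 0.3, -0.0358, -0.0523, -0.0233, 0, 0, 0, 0.3, -0.0358, -0.0523, -0.0233, 0, 0, 0, 0.3, -0.0358, -0.0523, -0.0233, 0, 0, 0, 0.3, -0.0358, -0.0523, -0.0233, 0, 0, 0, 0.3, -0.0358, -0.0523, -0.0233, 0, 0, 0, 0.3, -0.0358, -0.0523, -0.0233, 0, 0, 0, 0.3],
)

```text
t: 9.78
tcp_pos: [0.5202, -0.1316, 0.3506]
tool_rot: [0.245, 0.97, 0.0, -0.002]
force: [0.6, 0.9, -2.7]
finger_gap: 0.727
gripper_force: 45.5
```

Request:
servo_tool(
  commands=[0, 0, 0, 0, 0, -0.016, 0.3, 0, 0, 0, 0, 0, -0.016, 0.3, 0, 0, 0, 0, 0, -0.016, 0.3, 0, 0, 0, 0, 0, -0.016, 0.3, 0, 0, 0, 0, 0, -0.016, 0.3, 0, 0, 0, 0, 0, -0.016, 0.3, 0, 0, 0, 0, 0, -0.016, 0.3, 0, 0, 0, 0, 0, 0, 0.3, 0, 0, 0, 0, 0, 0, 0.3],
)

```text
t: 10.53
tcp_pos: [0.5206, -0.1302, 0.3504]
tool_rot: [-0.103, 0.995, 0.001, -0.001]
force: [0.3, 1.1, -2.8]
finger_gap: 0.723
gripper_force: 45.6
```

Run:
```python
from h import *
t,a,s=tool(); print(t,a,s["q"][5],s["force"])
p=manip.snapshot("wrist"); np.savez("w4.npz",**{k:v for k,v in p.items() if k!="shot"})
for q in("spindle","stand","weight_large","die"):
    for r in manip.look_for(p,q)[:3]: print(q,np.round(r["box"],1),round(r["conf"],2))
save(p,"w4.png",(130,60,256,192),3)
```

```text
[ 0.52063859 -0.13019899  0.35035203] 191.83478767041055 -2.230788932343043 [ 0.26135018  1.07871997 -2.7839027 ]
spindle [221.9 132.9  46.8  46.1] 0.87
stand [217.5 120.5  65.6  75. ] 0.94
stand [196.7 187.8 121.2 114.1] 0.25
weight_large [304.9  76.3  38.6  37.9] 0.96
weight_large [196.6 187.  116.8 113.3] 0.84
```

View pics/w4.png

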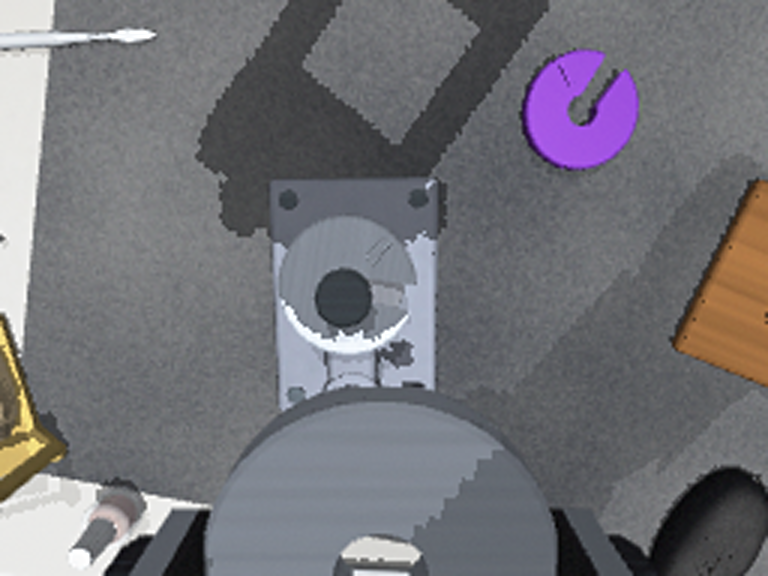

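The picture shows the knob at crop (343,297), the first weight centred at about (348,284), and its key up-right near (378,250). The base plate is nearly aligned with the tool, and the held weight is at the bottom. Now I'll measure precisely.

```bash
cat > m.py <<'E'
from h import *
p=dict(np.load("w4.npz")); 
t=np.array([.52064,-.1302]); a=191.83
g=cv2.cvtColor(p["img"],cv2.COLOR_RGB2GRAY).astype(float)
def ring(z,r,x0,y0,lo,sgn=0,half=.004):
    # fit circle: subpixel radial edge search with robust LSQ
    th=np.radians(np.arange(0,360,3)); best=np.array([x0,y0])
    for it in range(6):
        rr=np.linspace(r-half,r+half,41); pts=[]
        for k in th:
            P=np.c_[best[0]+rr*np.cos(k),best[1]+rr*np.sin(k),np.full(41,z)]
            uv=proj(p,P).astype(np.float32); v=cv2.remap(g.astype(np.float32),uv[:,:1],uv[:,1:],cv2.INTER_LINEAR)[:,0]
            d=np.gradient(cv2.GaussianBlur(v[:,None],(1,5),0)[:,0]); i=np.argmax(abs(d) if sgn==0 else sgn*d)
            if abs(d[i])>lo: pts.append(P[i,:2])
        pts=np.array(pts)
        from scipy.optimize import least_squares
        s=least_squares(lambda v:np.hypot(*(pts-v[:2]).T)-v[2],[*best,r],loss="soft_l1",f_scale=.0005); best=s.x[:2]
    return s.x,len(pts),np.median(abs(s.fun))
c0=onz(p,[[244.3,159]],.17)[0]; print("knob guess",c0)
print("knob",ring(.17,.012,c0[0],c0[1],1.5,+1))
c1=onz(p,[[130+348/3,60+284/3]],.126)[0]; print("disc guess",c1)
print("disc",ring(.126,.032,c1[0],c1[1],1.5))
# plate edges at z=.012
for n,uv in(("L",[[272,200],[278,380]]),("R",[[437,260],[434,390]]),("F",[[272,181],[437,179]])):
    X=onz(p,np.array(uv)/3+[130,60],.012); d=X[1]-X[0]; print(n,X[:,:2].round(4).tolist(),np.degrees(np.arctan2(d[1],d[0])))
k=onz(p,[[130+372/3,60+256/3],[130+388/3,60+238/3]],.129); print("key",k[:,:2].round(4).tolist())
# held weight: circle top front edge in tool frame
from scipy.optimize import least_squares
uv=np.array([[228,462],[270,430],[320,410],[381,402],[440,410],[500,440],[535,472]])/3+[130,60]
for zt in(.366,): 
    X=onz(p,uv,zt)[:,:2]; s=least_squares(lambda v:np.hypot(*(X-v).T)-.032,t); d=s.x-t; A=np.radians(a)
    print("held off tool xy",d@[np.cos(A),np.sin(A)],d@[np.sin(A),-np.cos(A)],np.abs(s.fun).max())
E
python3 m.py
```

```text
knob guess [ 0.50066721 -0.148884    0.17      ]
knob (array([ 0.50093557, -0.14904388,  0.01200996]), 120, np.float64(0.00021856659143747095))
disc guess [ 0.50041812 -0.14848822  0.126     ]
disc (array([ 0.50100465, -0.14946267,  0.03141221]), 117, np.float64(0.0004059424271713116))
L [[0.4752, -0.2032], [0.5814, -0.1812]] 11.721115273258777
R [[0.4894, -0.1008], [0.5679, -0.0848]] 11.528815763191037
F [[0.4647, -0.205], [0.4439, -0.1111]] 102.4462598651935
key [[0.4855, -0.1403], [0.4762, -0.1349]]
held off tool xy 0.0004731215717528612 0.00019111134532686063 0.000856990910773868
```

Request:
servo_tool(
  commands=[0.0412, -0.0057, 0, 0, 0, 0, 0.3, 0.0412, -0.0057, 0, 0, 0, 0, 0.3, 0.0412, -0.0057, 0, 0, 0, 0, 0.3, 0.0412, -0.0057, 0, 0, 0, 0, 0.3, 0.0412, -0.0057, 0, 0, 0, 0, 0.3, 0, 0, 0, 0, 0, 0, 0.3],
)

```text
t: 11.28
tcp_pos: [0.4203, -0.1661, 0.3516]
tool_rot: [-0.103, 0.995, 0.0, -0.002]
force: [-0.5, 0.7, -2.9]
finger_gap: 0.726
gripper_force: 45.6
```

Request:
servo_tool(
  commands=[0, 0, 0.03, 0, 0, 0, 0.3, 0, 0, 0.06, 0, 0, 0, 0.3, 0, 0, 0.065, 0, 0, 0, 0.3, 0, 0, 0.065, 0, 0, 0, 0.3, 0, 0, 0.065, 0, 0, 0, 0.3, 0, 0, 0.065, 0, 0, 0, 0.3, 0, 0, 0.05, 0, 0, 0, 0.3, 0, 0, 0.028, 0, 0, 0, 0.3, 0, 0, 0, 0, 0, 0, 0.3, 0, 0, 0, 0, 0, 0, 0.3, 0, 0, 0, 0, 0, 0, 0.3],
)

```text
t: 12.2
tcp_pos: [0.4248, -0.1666, 0.1385]
tool_rot: [-0.104, 0.995, -0.001, 0.001]
force: [0.6, -0.8, -2.2]
finger_gap: 0.726
gripper_force: 45.6
```

```bash
cat > st.py <<'E'
from h import *
t,a,s=tool(); S=np.array([.5009,-.1491]); A=np.radians(a); d=S-t[:2]
print("t",s["t"],"tcp",t.round(4),"a",round(a,2),"to spindle tool dx,dy mm",1e3*d@[np.cos(A),np.sin(A)],1e3*d@[np.sin(A),-np.cos(A)],"F",s["force"].round(1),"T",s["ft_torque"].round(2))
E
python3 st.py
```

```text
t 12.2 tcp [ 0.4248 -0.1666  0.1385] a 191.97 to spindle tool dx,dy mm -78.03320753985706 1.3125342178701556 F [ 0.6 -0.8 -2.2] T [ 0.05  0.01 -0.03]
```

Request:
servo_tool(
  commands=[-0.015, 0.0026, 0.003, 0, 0, 0.0008, 0.3, -0.025, 0, 0, 0, 0, 0, 0.3, -0.02, 0, 0, 0, 0, 0, 0.3, -0.01, 0, 0, 0, 0, 0, 0.3, 0, 0, 0, 0, 0, 0, 0.3, 0, 0, 0, 0, 0, 0, 0.3],
)

```text
t: 12.7
tcp_pos: [0.4578, -0.1573, 0.1364]
tool_rot: [-0.102, 0.995, -0.0, 0.0]
force: [-0.9, 1.1, -3.0]
finger_gap: 0.724
gripper_force: 45.6
```

```bash
python3 st.py
python3 - <<'E'
from h import *
ps=[manip.snapshot(c) for c in("scene","top","wrist")]
f=lambda im,l,t,w,h:cv2.resize(im[t:t+h,l:l+w,::-1],(390,390),interpolation=cv2.INTER_CUBIC)
cv2.imwrite("pics/s5.png",np.hstack([f(ps[1]["img"],300,135,80,80),f(ps[2]["img"],150,180,204,204)]))
E
```

```text
t 12.7 tcp [ 0.4578 -0.1573  0.1364] a 191.74 to spindle tool dx,dy mm -43.83780848647609 -0.7219666030607502 F [-0.9  1.1 -3. ] T [ 0.04 -0.04 -0.02]
```

View pics/s5.png

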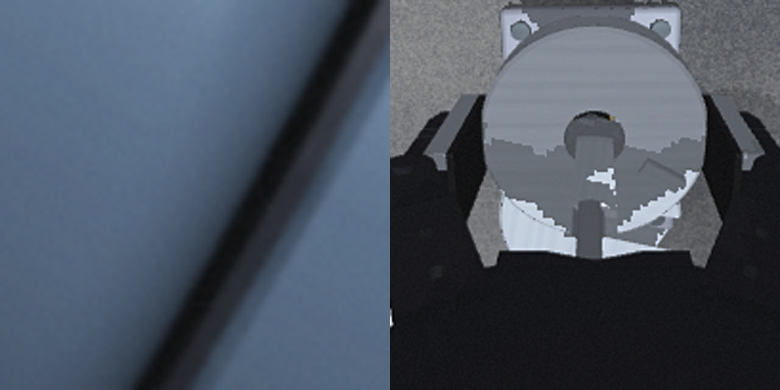

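The wrist view shows the slot mouth lined up with the stem. The stem, at (589,225), is roughly 1 mm left of the slot middle at 594. I'll correct and slide in slowly.

Request:
servo_tool(
  commands=[0, -0.0022, 0, 0, 0, 0, 0.3, -0.006, 0, 0, 0, 0, 0, 0.3, -0.008, 0, 0, 0, 0, 0, 0.3, -0.008, 0, 0, 0, 0, 0, 0.3, -0.008, 0, 0, 0, 0, 0, 0.3, -0.006, 0, 0, 0, 0, 0, 0.3, 0, 0, 0, 0, 0, 0, 0.3],
)

```text
t: 13.43
tcp_pos: [0.4764, -0.155, 0.1361]
tool_rot: [-0.102, 0.995, -0.0, 0.0]
force: [-0.0, -0.5, -2.3]
finger_gap: 0.721
gripper_force: 45.6
```

```bash
python3 st.py
```

```text
t 13.4333 tcp [ 0.4764 -0.155   0.1361] a 191.72 to spindle tool dx,dy mm -25.172486914410587 0.7860920011406628 F [-0.  -0.5 -2.3] T [-0.03  0.    0.02]
```

Request:
servo_tool(
  commands=[-0.005, 0.0006, 0, 0, 0, 0, 0.3, -0.005, 0, 0, 0, 0, 0, 0.3, -0.005, 0, 0, 0, 0, 0, 0.3, -0.005, 0, 0, 0, 0, 0, 0.3, -0.004, 0, 0, 0, 0, 0, 0.3, 0, 0, 0, 0, 0, 0, 0.3],
)

```text
t: 13.93
tcp_pos: [0.4877, -0.1522, 0.1362]
tool_rot: [-0.102, 0.995, -0.0, 0.0]
force: [-0.4, -0.5, -2.4]
finger_gap: 0.721
gripper_force: 45.6
```

```bash
python3 st.py
```

```text
t 13.9333 tcp [ 0.4877 -0.1522  0.1362] a 191.71 to spindle tool dx,dy mm -13.570807511735943 0.4031242660649627 F [-0.4 -0.5 -2.4] T [-0.02 -0.07  0.03]
```

Request:
servo_tool(
  commands=[-0.005, 0.0004, 0, 0, 0, 0, 0.3, -0.005, 0, 0, 0, 0, 0, 0.3, -0.005, 0, 0, 0, 0, 0, 0.3, -0.004, 0, 0, 0, 0, 0, 0.3, -0.003, 0, 0, 0, 0, 0, 0.3, 0, 0, 0, 0, 0, 0, 0.3],
)

```text
t: 14.43
tcp_pos: [0.4983, -0.1498, 0.1361]
tool_rot: [-0.102, 0.995, -0.0, 0.0]
force: [-0.3, -0.0, -3.8]
finger_gap: 0.725
gripper_force: 45.6
```

```bash
python3 st.py
```

```text
t 14.4333 tcp [ 0.4983 -0.1498  0.1361] a 191.71 to spindle tool dx,dy mm -2.722666565118683 0.13877385940869907 F [-0.3 -0.  -3.8] T [-0.06 -0.02  0.01]
```

Request:
servo_tool(
  commands=[-0.003, 0, 0, 0, 0, 0, 0.3, -0.003, 0, 0, 0, 0, 0, 0.3, 0, 0, 0, 0, 0, 0, 0.3],
)

```text
t: 14.68
tcp_pos: [0.5011, -0.1492, 0.1362]
tool_rot: [-0.102, 0.995, -0.0, 0.0]
force: [0.4, 0.0, -2.9]
finger_gap: 0.723
gripper_force: 45.6
```

Request:
servo_tool(
  commands=[-0.0016, 0, 0, 0, 0, 0, 0.3, 0, 0, 0, 0, 0, 0, 0.3],
)

```text
t: 14.85
tcp_pos: [0.5017, -0.149, 0.1361]
tool_rot: [-0.102, 0.995, -0.0, 0.0]
force: [0.1, -0.3, -3.1]
finger_gap: 0.723
gripper_force: 45.6
```

```bash
python3 st.py
```

```text
t 14.85 tcp [ 0.5017 -0.149   0.1361] a 191.69 to spindle tool dx,dy mm 0.775880343436053 0.055387119781340644 F [ 0.1 -0.3 -3.1] T [ 0.02 -0.04 -0.06]
```

Request:
servo_tool(
  commands=[-0.0016, 0, 0, 0, 0, 0, 0.3, 0, 0, 0, 0, 0, 0, 0.3],
)

```text
t: 15.02
tcp_pos: [0.5022, -0.1488, 0.1361]
tool_rot: [-0.102, 0.995, 0.0, -0.0]
force: [-0.6, -0.9, -3.2]
finger_gap: 0.725
gripper_force: 45.6
```

Request:
servo_tool(
  commands=[-0.0012, 0, 0, 0, 0, 0, 0.3, 0, 0, 0, 0, 0, 0, 0.3],
)

```text
t: 15.18
tcp_pos: [0.5022, -0.1487, 0.136]
tool_rot: [-0.102, 0.995, 0.0, -0.001]
force: [-2.8, -1.7, -1.7]
finger_gap: 0.722
gripper_force: 45.7
```

Request:
servo_tool(
  commands=[0.004, 0, 0, 0, 0, 0, 0.3, 0, 0, 0.004, 0, 0, 0, 0.3, 0, 0, 0.004, 0, 0, 0, 0.3, 0, 0, 0.002, 0, 0, 0, 0.3, 0, 0, 0, 0, 0, 0, 0.3],
)

```text
t: 15.6
tcp_pos: [0.501, -0.149, 0.1308]
tool_rot: [-0.102, 0.995, 0.0, -0.0]
force: [-0.1, 0.4, -3.1]
finger_gap: 0.722
gripper_force: 45.6
```

Request:
servo_tool(
  commands=[0, 0, 0.0015, 0, 0, 0, 0.3, 0, 0, 0, 0, 0, 0, 0.3],
)

```text
t: 15.77
tcp_pos: [0.5011, -0.1491, 0.1302]
tool_rot: [-0.102, 0.995, 0.0, 0.0]
force: [-0.3, -0.2, -3.7]
finger_gap: 0.726
gripper_force: 45.6
```

```bash
python3 st.py
```

```text
t 15.7667 tcp [ 0.5011 -0.1491  0.1302] a 191.69 to spindle tool dx,dy mm 0.1543089615914877 0.01160700653929271 F [-0.3 -0.2 -3.7] T [-0.04 -0.04 -0.03]
```

Request:
servo_tool(
  commands=[0, 0, 0.0012, 0, 0, 0, 0.3, 0, 0, 0, 0, 0, 0, 0.3],
)

```text
t: 15.93
tcp_pos: [0.501, -0.1491, 0.1297]
tool_rot: [-0.102, 0.995, 0.0, -0.0]
force: [0.3, -0.3, -2.8]
finger_gap: 0.727
gripper_force: 45.6
```

Request:
servo_tool(
  commands=[0, 0, 0.0008, 0, 0, 0, 0.3, 0, 0, 0, 0, 0, 0, 0.3],
)

```text
t: 16.1
tcp_pos: [0.5011, -0.1491, 0.1295]
tool_rot: [-0.102, 0.995, -0.0, 0.0]
force: [-0.2, 0.5, -2.2]
finger_gap: 0.723
gripper_force: 45.7
```

Request:
servo_tool(
  commands=[0, 0, 0.001, 0, 0, 0, 0.3, 0, 0, 0, 0, 0, 0, 0.3],
)

```text
t: 16.27
tcp_pos: [0.5012, -0.1491, 0.1292]
tool_rot: [-0.102, 0.995, -0.0, 0.0]
force: [-0.2, 1.1, 0.7]
finger_gap: 0.724
gripper_force: 46.0
```

Request:
servo_tool(
  commands=[0, 0, 0.001, 0, 0, 0, 0.3, 0, 0, 0, 0, 0, 0, 0.3],
)

```text
t: 16.43
tcp_pos: [0.5013, -0.1491, 0.1289]
tool_rot: [-0.102, 0.995, -0.0, 0.0]
force: [0.5, 1.3, 4.1]
finger_gap: 0.721
gripper_force: 46.3
```

Request:
servo_tool(
  commands=[0, 0, -0.0006, 0, 0, 0.006, 0.3, 0, 0, 0, 0, 0, 0.006, 0.3, 0, 0, 0, 0, 0, 0.006, 0.3, 0, 0, 0, 0, 0, 0.006, 0.3, 0, 0, 0, 0, 0, 0, 0.3],
)

```text
t: 16.85
tcp_pos: [0.5012, -0.1499, 0.129]
tool_rot: [-0.027, 1.0, -0.001, 0.0]
force: [-1.3, -2.1, 2.9]
finger_gap: 0.726
gripper_force: 46.1
```

```bash
python3 st.py
```

```text
t 16.85 tcp [ 0.5012 -0.1499  0.129 ] a 183.06 to spindle tool dx,dy mm 0.22343111550592387 0.8223681079606225 F [-1.3 -2.1  2.9] T [-0.3   0.24  0.02]
```

Request:
servo_tool(
  commands=[0, 0, 0, 0, 0, 0.006, 0.3, 0, 0, 0, 0, 0, 0.006, 0.3, 0, 0, 0, 0, 0, 0.006, 0.3, 0, 0, 0, 0, 0, 0.006, 0.3, 0, 0, 0, 0, 0, 0.006, 0.3, 0, 0, 0, 0, 0, 0.006, 0.3, 0, 0, 0, 0, 0, 0.006, 0.3, 0, 0, 0, 0, 0, 0.006, 0.3, 0, 0, 0, 0, 0, 0, 0.3],
)

```text
t: 17.6
tcp_pos: [0.5013, -0.1498, 0.1289]
tool_rot: [0.124, 0.992, -0.001, 0.0]
force: [-0.9, -1.6, 2.1]
finger_gap: 0.728
gripper_force: 46.1
```

```bash
python3 st.py
```

```text
t 17.6 tcp [ 0.5013 -0.1498  0.1289] a 165.81 to spindle tool dx,dy mm 0.5231587881724272 0.5664120983447294 F [-0.9 -1.6  2.1] T [-0.25  0.17  0.03]
```

Request:
servo_tool(
  commands=[0, 0, 0, 0, 0, 0.005, 0.3, 0, 0, 0, 0, 0, 0.005, 0.3, 0, 0, 0, 0, 0, 0.005, 0.3, 0, 0, 0, 0, 0, 0.005, 0.3, 0, 0, 0, 0, 0, 0.005, 0.3, 0, 0, 0, 0, 0, 0.005, 0.3, 0, 0, 0, 0, 0, 0, 0.3],
)

```text
t: 18.18
tcp_pos: [0.5006, -0.1487, 0.1281]
tool_rot: [0.216, 0.976, 0.0, -0.001]
force: [0.3, -0.3, -3.4]
finger_gap: 0.723
gripper_force: 45.6
```

Request:
servo_tool(
  commands=[0, 0, 0, 0, 0, 0.004, 0.3, 0, 0, 0, 0, 0, 0.004, 0.3, 0, 0, 0, 0, 0, 0, 0.3],
)

```text
t: 18.43
tcp_pos: [0.5006, -0.1488, 0.1281]
tool_rot: [0.241, 0.971, 0.0, -0.001]
force: [0.2, -0.3, -2.6]
finger_gap: 0.726
gripper_force: 45.6
```

```bash
python3 st.py
```

```text
t 18.4333 tcp [ 0.5006 -0.1488  0.1281] a 152.16 to spindle tool dx,dy mm -0.40665839925212277 -0.17931669799606995 F [ 0.2 -0.3 -2.6] T [ 0.   -0.03 -0.04]
```

The weight is unloaded and sinking at about 39.5°, so the key is found. Lowering.

Request:
servo_tool(
  commands=[0, 0, 0.0015, 0, 0, 0, 0.3, 0, 0, 0.0015, 0, 0, 0, 0.3, 0, 0, 0, 0, 0, 0, 0.3],
)

```text
t: 18.68
tcp_pos: [0.5008, -0.1489, 0.1268]
tool_rot: [0.241, 0.971, 0.0, -0.0]
force: [0.4, -0.4, -2.4]
finger_gap: 0.724
gripper_force: 45.6
```

Request:
servo_tool(
  commands=[0, 0, 0.001, 0, 0, 0, 0.3, 0, 0, 0, 0, 0, 0, 0.3],
)

```text
t: 18.85
tcp_pos: [0.5009, -0.1491, 0.1266]
tool_rot: [0.241, 0.971, 0.0, -0.0]
force: [0.3, 0.8, -2.6]
finger_gap: 0.723
gripper_force: 45.6
```

```bash
python3 st.py
```

```text
t 18.85 tcp [ 0.5009 -0.1491  0.1266] a 152.12 to spindle tool dx,dy mm 0.030181664393913493 -0.04065520825472409 F [ 0.3  0.8 -2.6] T [ 0.02 -0.03 -0.01]
```

Request:
servo_tool(
  commands=[0, 0, 0.001, 0, 0, 0, 0.3, 0, 0, 0, 0, 0, 0, 0.3],
)

```text
t: 19.02
tcp_pos: [0.501, -0.1491, 0.1265]
tool_rot: [0.241, 0.971, 0.0, 0.0]
force: [0.5, -0.1, 0.1]
finger_gap: 0.72
gripper_force: 45.9
```

Request:
servo_tool(
  commands=[0, 0, 0.0008, 0, 0, 0, 0.3, 0, 0, 0, 0, 0, 0, 0.3],
)

```text
t: 19.18
tcp_pos: [0.501, -0.1491, 0.1264]
tool_rot: [0.241, 0.971, -0.0, 0.0]
force: [-1.4, 0.9, 4.5]
finger_gap: 0.725
gripper_force: 46.3
```

```bash
python3 st.py
```

```text
t 19.1833 tcp [ 0.501  -0.1491  0.1264] a 152.1 to spindle tool dx,dy mm 0.1019548979320376 -0.0571781060458789 F [-1.4  0.9  4.5] T [0.17 0.32 0.05]
```

Home: the weight is 3 mm lower and firm. I'll ease off and release.

Request:
servo_tool(
  commands=[0, 0, -0.0008, 0, 0, 0, 0.3, 0, 0, 0, 0, 0, 0, 0.55, 0, 0, 0, 0, 0, 0, 0.65, 0, 0, 0, 0, 0, 0, 0.75, 0, 0, 0, 0, 0, 0, 0.75, 0, 0, 0, 0, 0, 0, 0.75],
)

```text
t: 19.68
tcp_pos: [0.5011, -0.1492, 0.1261]
tool_rot: [0.241, 0.97, -0.0, 0.0]
force: [-0.1, 0.6, -0.1]
finger_gap: 0.875
gripper_force: 0.0
```

Request:
servo_tool(
  commands=[0, 0, -0.01, 0, 0, 0, 0.75, 0, 0, -0.02, 0, 0, 0, 0.75, 0, 0, -0.04, 0, 0, 0, 0.75, 0, 0, -0.06, 0, 0, 0, 0.75, 0, 0, -0.06, 0, 0, 0, 0.75, 0, 0, -0.06, 0, 0, 0, 0.75, 0, 0, -0.06, 0, 0, 0, 0.75, -0.04, 0, -0.04, 0, 0, 0, 0.75, -0.04, 0, 0, 0, 0, 0, 0.75, 0, 0, 0, 0, 0, 0, 0.75],
)

```text
t: 20.52
tcp_pos: [0.5402, -0.1702, 0.3046]
tool_rot: [0.241, 0.97, -0.001, 0.005]
force: [-0.0, 0.2, 0.1]
finger_gap: 0.871
gripper_force: 0.0
```

Run:
```python
from h import *
print(tool()[:2])
p=manip.snapshot("wrist"); q=manip.snapshot("scene")
a=cv2.resize(p["img"][60:252,130:386],(440,330)); b=cv2.resize(q["img"][180:300,280:400],(330,330),interpolation=cv2.INTER_CUBIC)
cv2.imwrite("pics/f.png",np.hstack([a,b])[:,:,::-1])
```

```text
(array([ 0.54019368, -0.17020317,  0.30461319]), np.float64(152.07544745756653))
```

View pics/f.png

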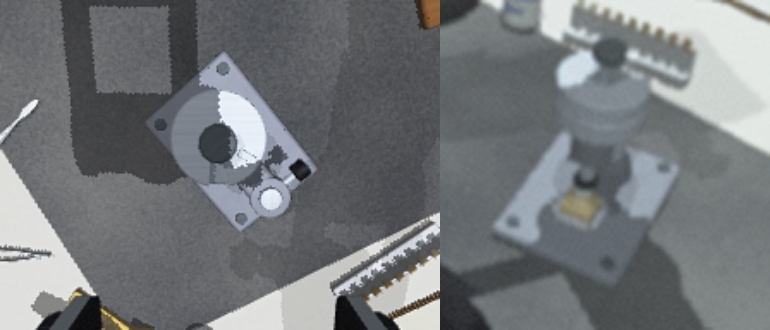

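The wrist and scene views show both discs stacked flat and concentric under the knob at (218,143), and the die standing under the foot as before. Handing in.

```bash
python3 -c "
from station import manip
print(manip.sign_off())"
```

```text
the job is handed in; nothing more can be done
None
```

I put the larger weight on the spindle, turned it about 40° clockwise until it dropped 3 mm onto the key and lay flat, then released it and handed the job in at about 20 s; the wrist force reading peaked at about 5 N at the checks, the small weight was never touched, and the die looked unmoved.

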